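Tap the wedge home in the bottle clamp

ROBOT

A 7-joint arm with a two-finger parallel gripper is mounted at the origin on a cart in front of the work surface, level with it; the furniture and walls round the work are solid. World frame = base frame: x ahead of the robot, y to its left, z up, the work surface at z = 0. Lengths are in m, angles in rad, forces in N, time in s.
With the tool pointing down it reaches from about 0.425 to 0.875 m from the base axis. Payload 4.7 kg.
Tool frame: the origin (TCP) lies on the centre line of the jaws, within the pads' length; the fingertips stand ahead of it and the grasp point (between the pads) lies 2 mm behind it (nose_length is the z of the fingertips in the tool frame, in m); z points along the fingers, y is the line along which they close (so a half turn about z gives the same grasp; the last joint's range is limited). The gripper opens to 87 mm and grips with 3 to 60 N. Pads are 19 mm wide; open, the fingers measure 117 mm over their backs; the gripper's body (75 mm by 190 mm) begins 51 mm behind the grasp point.
Start: joints at [-1.122, 0.321, -0.07, 1.45, 0.023, 1.371, -0.057], TCP at [0.274, 0.59, 0.24] pointing down, gripper open.
Joint ranges: [-2.86, 2.86], [-0.3, 2.09], [-1.38, 1.24], [0.06, 2.45], [-1.56, 4.7], [0.09, 2.05], [-2.69, 2.69]. Speed limits (rad/s): [2.57, 2.57, 3.14, 3.14, 3.14, 3.14, 3.14].

INTERFACE

Orientations are given as a rotation vector (axis times angle).
In Python, from bench import * gives the robot as it stands.
- The arm moves only by the tool send_rows, never from a script. Its arguments are lists of equal length, an entry for each row: "xyz": the shift along the tool's x, y, z in mm, a list of three; "dr": the turn, a rotation vector about the tool's x, y, z in rad, a list of three. A call has exactly 10 rows; each row is the pose to reach, as a shift and turn from the pose commanded when the call began, along the tool's axes at that moment; what a row does not reach only later rows make up. A row lasts 1/12 s, in which the tool goes at most 41.7 mm and 7.16 degrees, less where a joint would pass 70% of its speed; a pose out of reach is approached as far as the arm can. A call with a gripper value outside its range is refused whole. "jaw" is the finger opening in mm, from 0 to 87, set as the call begins (left out, the last holds). The fingers move at their own pace and stop on an object; "grip_force" is the grip in N (left out, the last holds). Time passes only in rows, so rows that repeat a pose let the fingers close, or fill a call up. It gives the time, the measured TCP pose, the force, the opening and the grip force at its end, in the units of the state.
- get_state(): the state, without advancing time (a new reading comes with each control period).
- get_image(name): name is "scene" or "top" or "wrist"; returns the picture (480x640x3 uint8, red, green, blue); there is no depth.
- calibration(name): a dict with "vfov" (degrees; the focal length in pixels is half the picture's height over the tangent of half this angle, whatever the lens; pixels are square), "cx", "cy" (the principal point, pixels), "k1" (the pictures are not rectified: a ray, as slopes to the right and down, at radius r is drawn at 1 + k1 r^2 times it, then the intrinsics apply), "rvec" (rotation vector, rad) and "tvec" (3), from world to camera coordinates, as OpenCV has them; the wrist camera has in their place "hand_eye" (4x4, takes a point from camera to tool coordinates, whose origin is the TCP and whose axes are the flange's). Camera axes: x right, y down, z forward; pixel columns grow to the right and rows downward; lengths in m; the calibration is good to about 2 mm. A picture is of the moment at which its call begins: read the wrist's pose just before it. calibration takes no time and is no camera call.
- close_job(): hands the job in; it is judged then, once.
The state is a dict: "time": time; "joint_positions": joint angles; "qd": joint speeds; "joint_torque": joint torques, N m; "position": TCP position; "tool_rot": TCP orientation; "ft_force": force on the tool from outside, world axes, zero at the start; "torque": the same for the moment, N m; "grip_width": opening from 0.0 (shut) to 1.0 (fully open); "grip_force": force on a finger pad.
Only numpy, scipy, OpenCV 4.12 (cv2) and the standard library are available. Lean on these libraries where they do the work, as an engineer would, in place of code of your own. Each camera call takes 0.05 s, during which the arm holds its last target. There are 200 camera calls.

TASK

The powder bottle stands loose in the wedge clamp of the mixer plate: lock it there. Take the wedge out of its rest, set it tip down into the clamp's slot and let go of it, then take the tamper and tap the wedge down with its flat head, gently, with at least two separate taps, until the wedge goes in no farther and the bottle is held tight, without crushing the bottle. Finally stand the tamper upright on the bench again and leave the other things alone.

Things in the scene. Friction and masses are not known exactly. Their poses are not given: they have to be found in the camera images.
- clamp: The aluminium clamp, fixed: base plate 176 x 84 x 8 mm and on it, in a row along its x axis: fixed wall, slot, sliding jaw, bottle, V-shaped end stop. Wall and jaw stand 60 mm high. The end stop is set differently every time, so the depth at which the wedge stops (tip 30 to 50 mm below the slot's mouth) must be felt. Origin in the plate's underside, 69.5 mm along +x from the slot
- slot_mouth (a point): Middle of the slot's mouth, on top of the clamp 60 mm above the bench; x points from the slot to the bottle, z up. The mouth is 12 to 13 mm wide along x at the start and 28 mm along y, between two fixed cheeks 8 mm thick. Below it the slot narrows with the wedge's taper; free depth 52 mm
- clamp_jaw: Sliding jaw between slot and bottle, with a black rubber pad to the bottle. Slides along +x of slot_mouth (stiff, friction about 7 N); at first it has 1 to 5 mm of way to go until the bottle is clamped. Its origin lies at the clamp's origin, moved along x by as much as the jaw has slid: no point to touch
- bottle: White plastic powder bottle with a screw cap, 47 mm across, 88 mm tall, 0.13 kg, standing loose on the clamp's base plate between jaw and end stop; origin at the centre of its underside. It has to be held with 8 N at least; more than 45 N from the jaw crushes it
- wedge: White nylon wedge, slippery, 0.06 kg, 85 mm long, 24 mm wide along its y; along its x 8 mm thick at the tip, 25 mm at the top, symmetrical. Origin in the middle of the tip, z up to the top. Stands tip down in its rest. In the slot its x lies along slot_mouth's x, either way round. It stays in the slot by friction and must not be driven tight with the fingers
- wedge_grip (a point): Point on the wedge's axis, 65 mm above the tip and 20 mm below the top; grip it here across the 24 mm width (along its y axis)
- wedge_top (a point): Middle of the wedge's flat top (25 x 24 mm), which is struck. Pushes of about 5 to 10 N move wedge and stiff jaw along; only once the bottle is clamped does the wedge stop and the force climb steeply, by 10 N or more per millimetre. Taps of 12 to 20 N drive it home
- wedge_tip (a point): Middle of the wedge's flat tip (8 x 24 mm). Put into the slot loosely, it stops about 20 to 25 mm below the mouth
- wedge_rest: Fixed dark steel block 60 x 56 mm, 36 mm high, with a pocket in which the wedge stands, tip on the pocket floor 6 mm above the bench; lift the wedge straight up, 40 mm or more. Origin at the centre of its underside
- tamper: Tamper: black nylon head, a cylinder 36 mm in diameter and 34 mm high, with a flat underside that strikes, and above it a plain steel handle 22 mm in diameter; 110 mm tall in all, 0.18 kg; it stands upright on its head on the bench. Origin at the centre of the underside, z along the handle
- tamper_grip (a point): Point on the handle's axis, 66 mm above the underside, where to grip the handle
- tamper_face (a point): Centre of the tamper's flat striking underside
- tube: Bystander: capped tube, 34 mm across, 114 mm tall, standing; origin under its centre. Not to be disturbed
- sample_pot: Bystander: sample pot, 29 mm across, 46 mm tall; origin under its centre. Not to be disturbed
- tape_roll: Bystander: roll of tape lying flat, 54 mm across, 15 mm high; origin under its centre. Not to be disturbed
- marker: Bystander: felt marker lying, 126 mm long, 13 mm thick; origin under its centre. Not to be disturbed
- bench_timer: Bystander: timer lying flat, 66 x 66 x 16 mm; origin under its centre. Not to be disturbed
Not all that is in view belongs to the job. What is shaped like the tamper but green is not meant.

How it is judged:
By the outcome, as a careful person would: the job done as asked, in the order asked, and still so for the second after the job is handed in, with the robot touching nothing.
It also fails if it takes over 67 s, if anything falls off the work surface, if the arm or the gripper's body presses on something with over 40 N, if the wrist force passes 120 N, or if a joint passes its speed limit or range.

## Working session

There is one attempt and no reset: what is moved stays moved. The work goes in short steps, Python scripts to look and compute and a tool call to move; the robot and the scene stay as the last step left them, time stands still between calls to the robot, and variables do not carry over. Pictures are saved under pics/ and viewed, at most 10 in all, crops included, and the job is handed in when it is done.

Besides the shell and the picture viewer there is one more tool, called after "Request:" as a command line: name --argument value ..., lists and objects as JSON in quotes. send_rows: Moves the arm, as the interface text tells. Its arguments: {"type":"object","properties":{"xyz":{"type":"array"},"dr":{"type":"array"},"jaw":{"type":"number"},"grip_force":{"type":"number"}},"required":["xyz","dr"]}

```bash
mkdir -p pics; ls; cat > h.py <<'E'
from bench import *
import numpy as np, cv2
from scipy.spatial.transform import Rotation as R
def K(n):
    c=calibration(n); f=240/np.tan(np.radians(c["vfov"]/2))
    return c,np.array([[f,0,c["cx"]],[0,f,c["cy"]],[0,0,1]]),np.array([c["k1"],0,0,0,0.])
def cam(n,s=None):
    c,k,d=K(n)
    if n=="wrist":
        s=s or get_state(); T=np.eye(4); T[:3,:3]=R.from_rotvec(s["tool_rot"]).as_matrix(); T[:3,3]=s["position"]
        M=T@np.array(c["hand_eye"]); return k,d,M[:3,:3],M[:3,3]
    Rm=R.from_rotvec(np.ravel(c["rvec"])).as_matrix(); return k,d,Rm.T,-Rm.T@np.ravel(c["tvec"])
def undist(p,k,d):
    u=cv2.undistortPoints(np.array(p,float).reshape(-1,1,2),k,d).reshape(-1,2); return np.c_[u,np.ones(len(u))]
def rays(n,p,s=None):
    k,d,Rw,t=cam(n,s); return t,undist(p,k,d)@Rw.T
def plane(n,p,z,s=None):
    t,r=rays(n,p,s); return t+r*((z-t[2])/r[:,2])[:,None]
def proj(n,P,s=None):
    k,d,Rw,t=cam(n,s); q=(np.atleast_2d(P)-t)@Rw
    return cv2.projectPoints(q.reshape(-1,1,3),np.zeros(3),np.zeros(3),k,d)[0].reshape(-1,2)
def snap(n,f):
    s=get_state(); im=get_image(n); cv2.imwrite(f"pics/{f}.png",im[:,:,::-1]); return s,im
E
python3 - <<'E'
from h import *
for n in("scene","top"): snap(n,n+"0"); print(n,K(n)[1][0,0],K(n)[2][0],cam(n)[3])
c=calibration("wrist");print(np.round(c["hand_eye"],3)); s=get_state(); print(s); import bench; print([x for x in dir(bench) if x[0]!='_'])
E
```

```text
pics
scene 490.45933330855917 0.027952434667818195 [-0.15346132 -0.37378623  0.86133569]
top 438.1647326499865 -0.04743619630404219 [ 0.3862332  -0.03334265  1.24998912]
[[ 0.    -0.964 -0.264  0.073]
 [ 1.    -0.     0.001  0.   ]
 [-0.001 -0.264  0.964 -0.145]
 [ 0.     0.     0.     1.   ]]
{'time': 0.1, 'joint_positions': array([-1.12189388,  0.32176423, -0.07009231,  1.45154726,  0.02263685,
        1.37078462, -0.05690264]), 'qd': array([ 7.28609448e-05, -1.72029157e-03,  7.89855862e-05, -2.69222505e-03,
        1.36486959e-03,  6.86230966e-04,  3.37672272e-04]), 'joint_torque': array([-2.12145437e-04, -4.92572415e+01, -4.05681375e-01, -3.13398814e+01,
       -6.41602417e-02,  3.95328866e-02,  9.06138575e-05]), 'position': array([0.2736566 , 0.58908062, 0.23856383]), 'tool_rot': array([-6.77504519e-01, -3.06741512e+00,  2.66834395e-03]), 'ft_force': array([-0.14979215,  0.15800556, -0.90313471]), 'torque': array([-0.03594   ,  0.01372941,  0.01033715]), 'grip_force': 0.0, 'grip_width': 1.0002888861309949}
['MotionError', 'calibration', 'close_job', 'get_image', 'get_state', 'nose_length']
```

View pics/scene0.png

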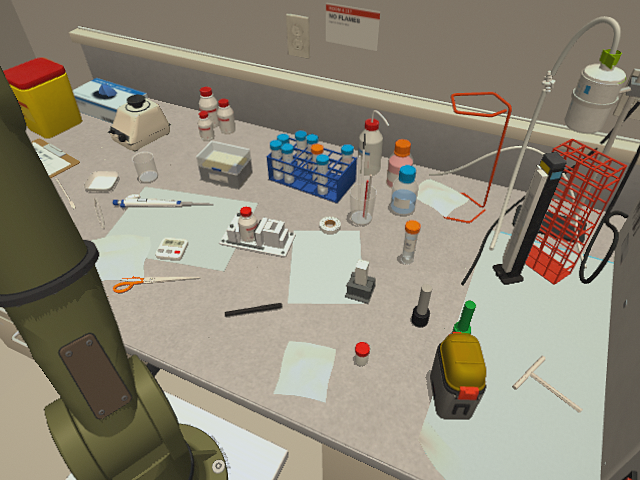

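View pics/top0.png

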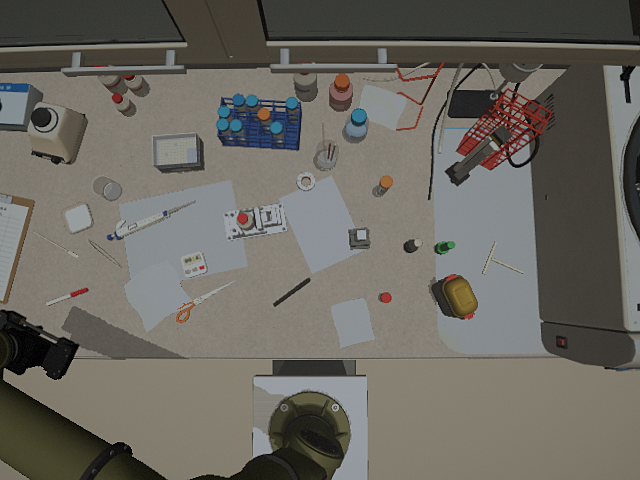

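Scene and top show the clamp with its bottle (top 255,220; scene 257,232), the wedge in its rest (359,238; 360,281), the black tamper with a steel handle (413,246; 422,306). Tamper candidates: black/steel one at top (413,246) and the green one at (445,247), which is excluded. Also similar: orange-capped tube at (385,185). White wedge candidate: only the one in the dark block at (359,238).

```bash
python3 - <<'E'
from h import *
t=cv2.imread("pics/top0.png"); s=cv2.imread("pics/scene0.png")
a=cv2.resize(t[190:270,215:295],(400,400),interpolation=cv2.INTER_CUBIC)
b=cv2.resize(t[210:270,340:460],(800,400)[:2],interpolation=cv2.INTER_CUBIC)[:, :400]
b=cv2.resize(t[215:265,340:440],(400,200),interpolation=cv2.INTER_CUBIC)
c=cv2.resize(s[250:340,340:440],(400,360),interpolation=cv2.INTER_CUBIC)
o=np.zeros((600,800,3),np.uint8); o[:400,:400]=a; o[400:600,:400]=b; o[:360,400:]=c
cv2.imwrite("pics/crop1.png",o)
for n,p,z in(("bottlecap",(243,219),.09),("wedge top",(359,233),.091),("rest",(359,238),.036),("tamper top",(413,246),.11),("green",(445,247),.1),("tube",(385,185),.11),("pot",(385,297),.04)): print(n,plane("top",[p],z).round(3))
E
```

```text
bottlecap [[0.58  0.175 0.09 ]]
wedge top [[ 0.541 -0.135  0.091]]
rest [[ 0.534 -0.14   0.036]]
tamper top [[ 0.503 -0.275  0.11 ]]
green [[ 0.501 -0.362  0.1  ]]
tube [[ 0.667 -0.205  0.11 ]]
pot [[ 0.37  -0.209  0.04 ]]
```

View pics/crop1.png

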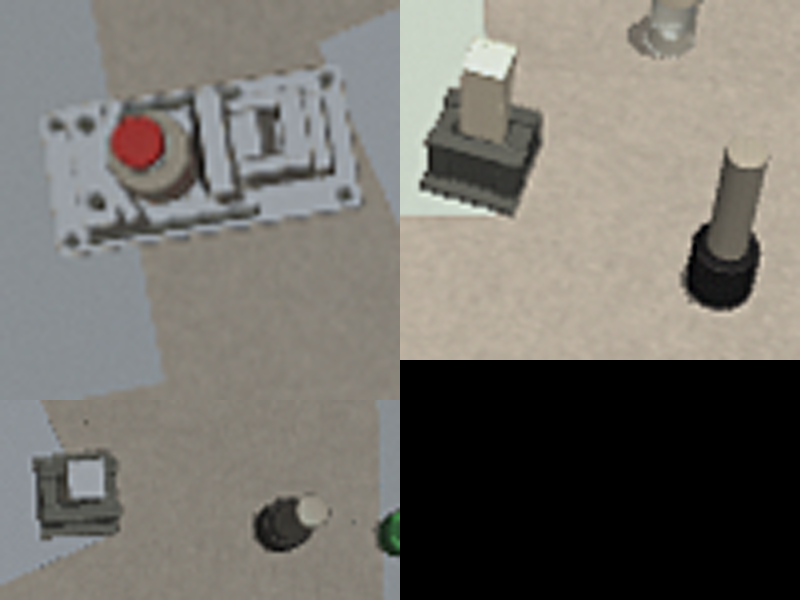

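The crop confirms the choice: white wedge in its dark rest and black-headed tamper with bare steel handle. The slot appears at top pixel about (268.6,216), with the bottle left of it.

```bash
cat >> h.py <<'E'
def go(p,yaw,s=None):
    "shift (mm) and turn for a TCP target with tool down, tool y at yaw (deg, world)"
    s=s or get_state(); Rw=R.from_rotvec(s["tool_rot"]); a=np.radians(yaw); c,q=np.cos(a),np.sin(a)
    Rt=R.from_matrix(np.array([[-q,c,0],[c,q,0],[0,0,-1]]))
    Rt=R.from_matrix(np.array([[-q,c,0],[c,q,0],[0,0,-1]]).T)
    d=Rw.inv().apply(np.array(p)-s["position"])*1000; print("t",round(s["time"],2),"shift",d.round(1),"dr",(Rw.inv()*Rt).as_rotvec().round(3),"F",np.round(s["ft_force"],1))
E
sed -i '/Rt=R.from_matrix(np.array(\[\[-q,c,0\],\[c,q,0\],\[0,0,-1\]\]))$/d' h.py
python3 - <<'E'
from h import *
print(nose_length, plane("top",[(268.6,216)],.06), K("wrist")[1])
go([.56,.12,.27],10)
E
```

```text
0.017 [[0.59295328 0.11014727 0.06      ]] [[376.16471498   0.         320.22473947]
 [  0.         376.16471498 233.70364456]
 [  0.           0.           1.        ]]
t 0.1 shift [-457.3 -304.9  -30.9] dr [-0.002  0.001  0.962] F [-0.1  0.2 -0.9]
```

Request:
send_rows --xyz '[[-34,-23,-3],[-68,-46,-6],[-102,-69,-8],[-136,-91,-10],[-170,-114,-12],[-204,-137,-14],[-238,-160,-17],[-272,-183,-20],[-306,-205,-22],[-340,-228,-25]]' --dr '[[0,0,0.07],[0,0,0.14],[0,0,0.21],[0,0,0.28],[0,0,0.35],[0,0,0.42],[0,0,0.49],[0,0,0.56],[0,0,0.63],[0,0,0.71]]'

```text
time: 0.93
position: [0.4866, 0.2376, 0.2644]
tool_rot: [-1.706, -2.638, 0.0]
ft_force: [0.8, 1.4, -0.1]
grip_width: 1.003
grip_force: 0.0
```

```bash
python3 -c "
from h import *
go([.56,.12,.27],10); print(get_state()['position'])"
```

```text
t 0.93 shift [-137.4   18.8   -5.7] dr [-0.    -0.     0.248] F [ 0.8  1.4 -0.1]
[0.48655044 0.23757562 0.264358  ]
```

Request:
send_rows --xyz '[[-34,5,-2],[-68,9,-3],[-102,14,-4],[-137,19,-6],[-137,19,-6],[-137,19,-6],[-137,19,-6],[-137,19,-6],[-137,19,-6],[-137,19,-6]]' --dr '[[0,0,0.06],[0,0,0.12],[0,0,0.18],[0,0,0.25],[0,0,0.25],[0,0,0.25],[0,0,0.25],[0,0,0.25],[0,0,0.25],[0,0,0.25]]'

```text
time: 1.77
position: [0.5595, 0.124, 0.2705]
tool_rot: [-2.014, -2.41, -0.0]
ft_force: [-0.4, -0.1, 0.4]
grip_width: 1.002
grip_force: 0.0
```

```bash
python3 -c "
from h import *
s,im=snap('wrist','w1'); print(s['position'],s['tool_rot'])
go([.56,.12,.27],10,s); go([.53,-.12,.28],0,s); go([.53,-.12,.28],10,s)
print(proj('wrist',[.593,.11,.06],s))
import json; json.dump({k:np.array(v).tolist() for k,v in s.items()},open('s1.json','w'))"
```

```text
[0.55952157 0.12398366 0.27046466] [-2.01434031e+00 -2.41025293e+00 -1.04247212e-04]
t 1.77 shift [-4.  -0.2  0.5] dr [-0.    -0.     0.004] F [-0.4 -0.1  0.4]
t 1.77 shift [-234.9  -72.4   -9.6] dr [-0.    -0.     0.178] F [-0.4 -0.1  0.4]
t 1.77 shift [-234.9  -72.4   -9.6] dr [-0.    -0.     0.004] F [-0.4 -0.1  0.4]
[[351.76368022 228.91321215]]
```

View pics/w1.png

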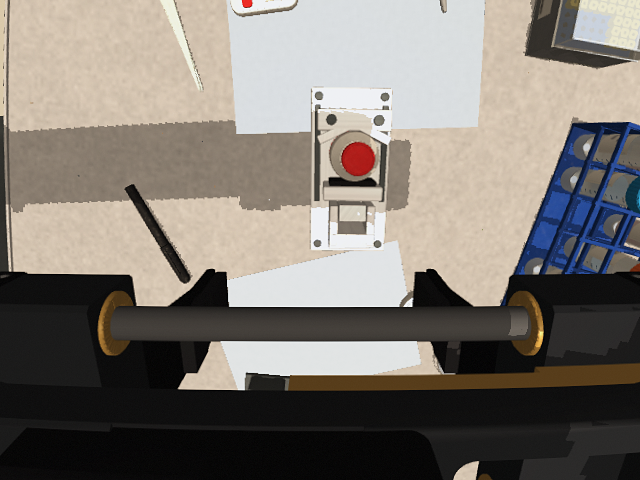

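The wrist view shows the clamp with red-capped bottle at (355,158), slot opening near (352,222); plate runs x 311–392, y 87–250. I'll move on over the rest and measure both from crops.

Request:
send_rows --xyz '[[-35,-9,0],[-70,-17,0],[-105,-26,0],[-140,-35,0],[-175,-43,0],[-210,-52,0],[-245,-61,0],[-280,-74,0],[-280,-74,0],[-280,-74,0]]' --dr '[[0,0,0],[0,0,0],[0,0,0],[0,0,0],[0,0,0],[0,0,0],[0,0,0],[0,0,0],[0,0,0],[0,0,0]]'

```text
time: 2.65
position: [0.5354, -0.1686, 0.2709]
tool_rot: [2.023, 2.402, 0.0]
ft_force: [0.2, 0.8, -0.6]
grip_width: 0.999
grip_force: 0.0
```

```bash
python3 -c "
from h import *
s,im=snap('wrist','w2'); print(s['position'],s['tool_rot'])
import json; json.dump({k:np.array(v).tolist() for k,v in s.items()},open('s2.json','w'))
q=proj('wrist',[.536,-.137,.05],s)[0]; print(q); x,y=q.astype(int)
a=cv2.resize(cv2.imread('pics/w1.png')[85:255,300:400],(353,600),interpolation=cv2.INTER_CUBIC)
x0=max(0,x-55);y0=max(0,y-75); print(x0,y0)
b=cv2.resize(im[y0:y0+150,x0:x0+110,::-1],(440,600),interpolation=cv2.INTER_CUBIC)
cv2.imwrite('pics/crop2.png',np.hstack([a,b]))"
```

```text
[ 0.5354344  -0.16864376  0.27086259] [2.02336540e+00 2.40245105e+00 1.40954002e-04]
[326.54957688 175.27116284]
271 100
```

View pics/crop2.png

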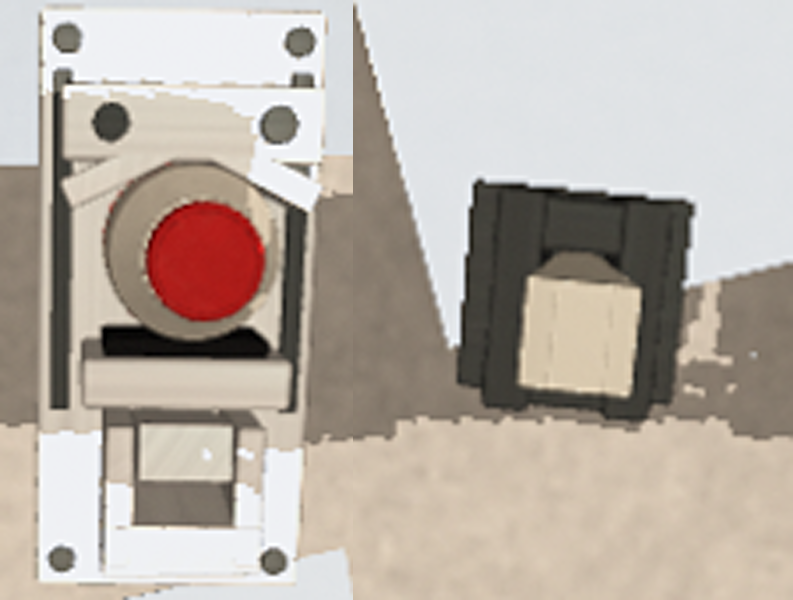

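Crop 2: left, the slot mouth is the dark area, crop corners (135,480)–(235,525), i.e. 28 x 12.6 mm. Right, the wedge top has corners (174,275),(288,287),(279,398),(165,387). Its face towards the camera tapers, so wedge x runs horizontally in the image and the grip must go vertically, a quarter turn of the tool.

```bash
python3 - <<'E'
from h import *
import json
s1=json.load(open('s1.json'));s2=json.load(open('s2.json'))
f=lambda p,k,o:np.array(p,float)/k+o-0.35
m=plane('wrist',f([(135,480),(235,480),(235,525),(135,525)],3.53,np.array([300,85])),.06,s1)
print("mouth",m.round(4),m.mean(0).round(4)); 
b=plane('wrist',f([(67,38),(300,41),(62,558),(273,560)],3.53,np.array([300,85])),.008,s1)
for i,j in((2,0),(3,1)): d=b[j]-b[i]; print("clamp x yaw",np.degrees(np.arctan2(d[1],d[0])).round(2),np.hypot(*d[:2]).round(4))
for i,j in((0,1),(2,3)): d=b[i]-b[j]; print("minus y yaw",np.degrees(np.arctan2(d[1],d[0])).round(2),np.hypot(*d[:2]).round(4))
d=m[0]-m[1];print("mouth y yaw",np.degrees(np.arctan2(d[1],d[0])))
w=plane('wrist',f([(174,275),(288,287),(279,398),(165,387)],4,np.array([271,100])),.091,s2)
print("wedge",w.round(4),w.mean(0).round(4))
for i,j in((0,1),(3,2),(3,0),(2,1)): d=w[j]-w[i]; print("edge",np.degrees(np.arctan2(d[1],d[0])).round(2),np.hypot(*d[:2]).round(4))
print("joints",get_state()['joint_positions'])
# clamp top check
print("scene mouth px",proj('scene',m.mean(0)),"top",proj('top',m.mean(0)),"wedge",proj('scene',w.mean(0)),proj('top',w.mean(0)))
E
```

```text
mouth [[0.5781 0.1157 0.06  ]
 [0.6052 0.1206 0.06  ]
 [0.6079 0.1081 0.06  ]
 [0.5805 0.1032 0.06  ]] [0.5929 0.1119 0.06  ]
clamp x yaw 99.59 0.1579
clamp x yaw 99.48 0.158
minus y yaw -170.27 0.068
minus y yaw -170.35 0.0677
mouth y yaw -169.74782183317788
wedge [[ 0.523  -0.1286  0.091 ]
 [ 0.5475 -0.1269  0.091 ]
 [ 0.55   -0.1509  0.091 ]
 [ 0.5251 -0.1528  0.091 ]] [ 0.5364 -0.1398  0.091 ]
edge 3.85 0.0246
edge 4.23 0.025
edge 94.94 0.0243
edge 95.98 0.0242
joints [-0.29055803  0.12364306  0.59870606  1.64948989 -0.07157959  1.39014874
  0.49232714]
scene mouth px [[273.09181932 224.69186538]] top [[267.9605231  216.01799752]] wedge [[361.57706168 262.87276953]] [[360.6683115  234.56358716]]
```

Request:
send_rows --xyz '[[6,1,8],[12,2,16],[18,3,24],[24,4,32],[28,6,40],[28,6,50],[28,6,60],[28,6,70],[28,6,80],[28,6,90]]' --dr '[[0,0,-0.12],[0,0,-0.24],[0,0,-0.36],[0,0,-0.48],[0,0,-0.6],[0,0,-0.72],[0,0,-0.84],[0,0,-0.96],[0,0,-1.08],[0,0,-1.2]]' --jaw 60

```text
time: 3.53
position: [0.5378, -0.1345, 0.18]
tool_rot: [-0.289, -3.128, -0.002]
ft_force: [-0.7, 0.2, 0.1]
grip_width: 0.691
grip_force: 0.0
```

```bash
python3 -c "
from h import *
go([.5364,-.1398,.15],94.6);print(get_state()['joint_positions'].round(2))"
```

```text
t 3.53 shift [ 0.4 -5.5 30. ] dr [ 0.001 -0.    -0.265] F [-0.7  0.2  0.1]
[-0.24  0.16  0.48  1.79 -0.08  1.21  1.65]
```

Request:
send_rows --xyz '[[0,-2,10],[0,-4,20],[0,-5.5,30],[0,-5.5,30],[0,-5.5,30],[0,-5.5,30],[0,-5.5,30],[0,-5.5,30],[0,-5.5,30],[0,-5.5,30]]' --dr '[[0,0,-0.1],[0,0,-0.2],[0,0,-0.265],[0,0,-0.265],[0,0,-0.265],[0,0,-0.265],[0,0,-0.265],[0,0,-0.265],[0,0,-0.265],[0,0,-0.265]]'

```text
time: 4.37
position: [0.5364, -0.1427, 0.1509]
tool_rot: [-0.11, 3.139, 0.0]
ft_force: [0.6, 0.1, -0.8]
grip_width: 0.696
grip_force: 0.0
```

```bash
python3 -c "
from h import *
s,im=snap('wrist','w3')
go([.5364,-.1398,.069],94.6,s)
print(proj('wrist',[.5364,-.1398,.091],s))
g=cv2.cvtColor(im,cv2.COLOR_RGB2HSV)
cv2.imwrite('pics/crop3.png',im[100:460,140:500,::-1])"
```

```text
t 4.37 shift [-0.2  2.9 81.9] dr [ 0.     0.001 -0.01 ] F [ 0.6  0.1 -0.8]
[[324.5535223  261.58238986]]
```

View pics/crop3.png

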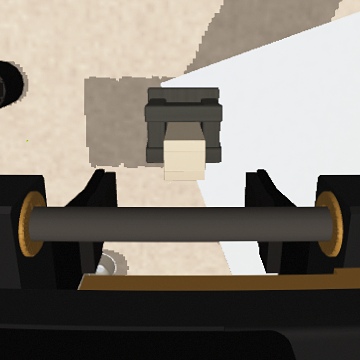

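The close view shows the wedge top centred at about (325,260), within 2 px of the prediction, between the open fingers. Going down.

Request:
send_rows --xyz '[[0,3,10],[0,3,25],[0,3,40],[0,3,55],[0,3,70],[0,3,78],[0,3,82],[0,3,82],[0,3,82],[0,3,82]]' --dr '[[0,0,-0.01],[0,0,-0.01],[0,0,-0.01],[0,0,-0.01],[0,0,-0.01],[0,0,-0.01],[0,0,-0.01],[0,0,-0.01],[0,0,-0.01],[0,0,-0.01]]'

```text
time: 5.25
position: [0.5367, -0.1399, 0.0694]
tool_rot: [-0.126, 3.137, -0.0]
ft_force: [0.8, 0.3, 0.0]
grip_width: 0.691
grip_force: 0.0
```

Request:
send_rows --xyz '[[0,0,0],[0,0,0],[0,0,0],[0,0,0],[0,0,0],[0,0,0],[0,0,0],[0,0,0],[0,0,0],[0,0,0]]' --dr '[[0,0,0],[0,0,0],[0,0,0],[0,0,0],[0,0,0],[0,0,0],[0,0,0],[0,0,0],[0,0,0],[0,0,0]]' --jaw 10 --grip_force 15

```text
time: 6.08
position: [0.536, -0.1398, 0.0686]
tool_rot: [-0.126, 3.139, 0.0]
ft_force: [0.3, -0.4, 0.0]
grip_width: 0.274
grip_force: 15.0
```

```bash
python3 -c "
from h import *
go([.5364,-.1398,.069],94.6);print(get_state()['grip_width']*87,get_state()['joint_positions'].round(2))"
```

```text
t 6.08 shift [-0.4 -0.  -0.4] dr [ 0.  0. -0.] F [ 0.3 -0.4  0. ]
23.83897879948898 [-0.19  0.28  0.45  1.9  -0.15  0.99  1.98]
```

Request:
send_rows --xyz '[[0,0,-20],[0,0,-50],[0,0,-85],[-6,20,-115],[-16,50,-131],[-25,80,-131],[-34,110,-131],[-44,140,-131],[-53,170,-131],[-62,200,-131]]' --dr '[[0,0,0],[0,0,0],[0,0,0],[0,0,0.1],[0,0,0.22],[0,0,0.34],[0,0,0.46],[0,0,0.58],[0,0,0.7],[0,0,0.82]]'

```text
time: 6.92
position: [0.5817, 0.066, 0.1995]
tool_rot: [-1.144, -2.926, -0.0]
ft_force: [0.0, 0.0, 0.7]
grip_width: 0.272
grip_force: 15.0
```

```bash
python3 -c "
from h import *
go([.593,.112,.2],9.6);print(get_state()['grip_width']*87)"
```

```text
t 6.92 shift [22.9 41.4 -0.5] dr [ 0.    -0.     0.657] F [0.  0.  0.7]
23.638171767685787
```

Request:
send_rows --xyz '[[5,10,0],[11,20,0],[17,30,0],[23,41,0],[23,41,0],[23,41,0],[23,41,0],[23,41,0],[23,41,0],[23,41,0]]' --dr '[[0,0,0.12],[0,0,0.24],[0,0,0.36],[0,0,0.48],[0,0,0.6],[0,0,0.66],[0,0,0.66],[0,0,0.66],[0,0,0.66],[0,0,0.66]]'

```text
time: 7.75
position: [0.5924, 0.1101, 0.1996]
tool_rot: [-2.023, -2.404, -0.0]
ft_force: [0.7, 0.9, -0.0]
grip_width: 0.273
grip_force: 15.0
```

```bash
python3 -c "
from h import *
s,im=snap('wrist','w4')
go([.593,.112,.2],9.6,s); go([.593,.112,.13],9.6,s)
# expected wedge top and tip in hand, mouth
Rw=R.from_rotvec(s['tool_rot']); P=lambda z,x=0,y=0: s['position']+Rw.apply([x/1e3,y/1e3,z/1e3])
print('top edge',proj('wrist',[P(-22,12.5,12),P(-22,12.5,-12)],s),'tip',proj('wrist',[P(63,4,12),P(63,4,-12)],s))
print('mouth',proj('wrist',[[.5781,.1157,.06],[.6052,.1206,.06],[.6079,.1081,.06],[.5805,.1032,.06]],s))
st,ii=snap('scene','sc4')
o=np.zeros((480,800,3),np.uint8); o[:,:480]=im[:,80:560,::-1]; o[:320,480:]=cv2.resize(ii[170:250,230:310,::-1],(320,320),interpolation=cv2.INTER_CUBIC); cv2.imwrite('pics/crop4.png',o)"
```

```text
t 7.75 shift [ 1.8  1.  -0.4] dr [ 0.    -0.     0.004] F [ 0.7  0.9 -0. ]
t 7.75 shift [ 1.8  1.  69.6] dr [ 0.    -0.     0.004] F [ 0.7  0.9 -0. ]
top edge [[354.79473117 304.96288633]
 [287.78873044 304.97077692]] tip [[341.46395254 253.12650373]
 [300.18152188 253.12675218]]
mouth [[303.72915019 217.26179047]
 [339.26775319 217.01693409]
 [339.71804083 232.93172887]
 [304.20395255 233.10921604]]
```

View pics/crop4.png

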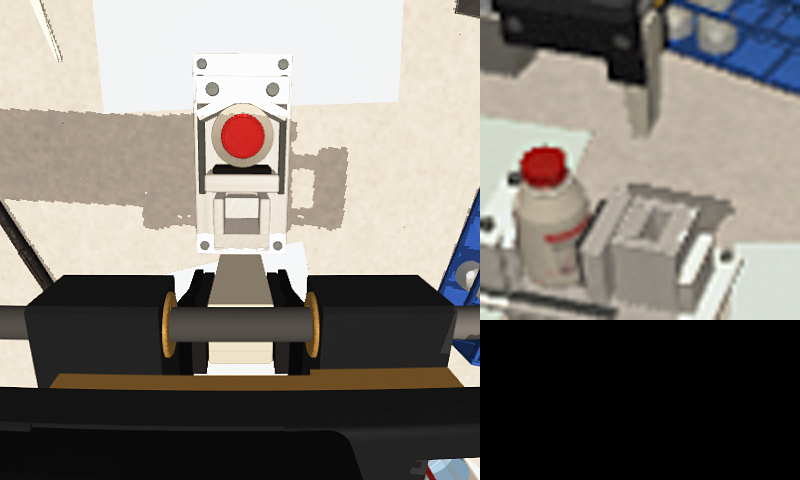

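Crop 4 shows the wedge straight in hand, tip at full px (300–345, 254), as predicted. Which part of the slot block is the hole deserves one check before insertion.

```bash
python3 - <<'E'
from h import *
import json
s1=json.load(open('s1.json'))
M=np.array([[.5781,.1157,.06],[.6052,.1206,.06],[.6079,.1081,.06],[.5805,.1032,.06]])
def z(f,x,y,n,k,q):
    im=cv2.imread(f)[y:y+n,x:x+n]; o=cv2.resize(im,None,fx=k,fy=k,interpolation=cv2.INTER_CUBIC)
    o2=o.copy(); cv2.polylines(o2,[np.int32((q-[x-.5,y-.5])*k)],True,(0,0,255),1); return np.vstack([o,o2])[:600]
a=z('pics/w1.png',325,190,50,6,proj('wrist',M,s1))
b=z('pics/sc4.png',250,200,50,6,proj('scene',M))
cv2.imwrite('pics/crop5.png',np.hstack([a,b]))
E
```

```text
(no output)
```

View pics/crop5.png

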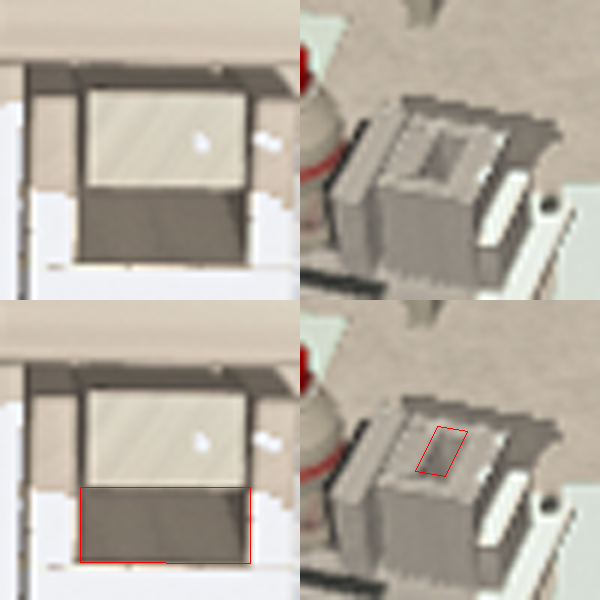

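The overlay confirms the dark part is the mouth in both views, within 1 mm. Lowering to just above it.

Request:
send_rows --xyz '[[2,0.5,10],[2,0.5,20],[2,0.5,30],[2,0.5,40],[2,0.5,50],[2,0.5,57],[2,0.5,57],[2,0.5,57],[2,0.5,57],[2,0.5,57]]' --dr '[[0,0,0.004],[0,0,0.004],[0,0,0.004],[0,0,0.004],[0,0,0.004],[0,0,0.004],[0,0,0.004],[0,0,0.004],[0,0,0.004],[0,0,0.004]]'

```text
time: 8.68
position: [0.5931, 0.1124, 0.1433]
tool_rot: [2.028, 2.398, 0.002]
ft_force: [-0.2, -0.4, 0.1]
grip_width: 0.275
grip_force: 15.0
```

```bash
python3 -c "
from h import *
go([.5929,.1119,.113],9.6); go([.5929,.1119,.103],9.6)"
```

```text
t 8.68 shift [-0.5 -0.3 30.3] dr [ 0.001 -0.    -0.001] F [-0.2 -0.4  0.1]
t 8.68 shift [-0.5 -0.3 40.3] dr [ 0.001 -0.    -0.001] F [-0.2 -0.4  0.1]
```

Request:
send_rows --xyz '[[-0.5,-0.3,6],[-0.5,-0.3,12],[-0.5,-0.3,18],[-0.5,-0.3,23],[-0.5,-0.3,27],[-0.5,-0.3,30],[-0.5,-0.3,33],[-0.5,-0.3,36],[-0.5,-0.3,36],[-0.5,-0.3,36]]' --dr '[[0,0,0],[0,0,0],[0,0,0],[0,0,0],[0,0,0],[0,0,0],[0,0,0],[0,0,0],[0,0,0],[0,0,0]]'

```text
time: 9.52
position: [0.5923, 0.1118, 0.1065]
tool_rot: [-2.028, -2.399, 0.0]
ft_force: [-0.8, -0.7, -0.7]
grip_width: 0.273
grip_force: 15.0
```

Request:
send_rows --xyz '[[0,0,0.5],[0,0,1],[0,0,1.5],[0,0,2],[0,0,2.5],[0,0,3],[0,0,3],[0,0,3],[0,0,3],[0,0,3]]' --dr '[[0,0,0],[0,0,0],[0,0,0],[0,0,0],[0,0,0],[0,0,0],[0,0,0],[0,0,0],[0,0,0],[0,0,0]]'

```text
time: 10.35
position: [0.5923, 0.1117, 0.1036]
tool_rot: [2.028, 2.399, -0.0]
ft_force: [0.2, -0.9, -1.1]
grip_width: 0.275
grip_force: 15.0
```

Request:
send_rows --xyz '[[0,0,0.3],[0,0,0.6],[0,0,0.9],[0,0,1.2],[0,0,1.5],[0,0,1.8],[0,0,2],[0,0,2],[0,0,2],[0,0,2]]' --dr '[[0,0,0],[0,0,0],[0,0,0],[0,0,0],[0,0,0],[0,0,0],[0,0,0],[0,0,0],[0,0,0],[0,0,0]]'

```text
time: 11.18
position: [0.5924, 0.1116, 0.1016]
tool_rot: [2.028, 2.399, -0.0]
ft_force: [1.0, -1.5, -0.7]
grip_width: 0.273
grip_force: 15.0
```

Request:
send_rows --xyz '[[0,0,0.2],[0,0,0.4],[0,0,0.6],[0,0,0.8],[0,0,1],[0,0,1.2],[0,0,1.4],[0,0,1.5],[0,0,1.5],[0,0,1.5]]' --dr '[[0,0,0],[0,0,0],[0,0,0],[0,0,0],[0,0,0],[0,0,0],[0,0,0],[0,0,0],[0,0,0],[0,0,0]]'

```text
time: 12.02
position: [0.5925, 0.1115, 0.1001]
tool_rot: [2.028, 2.398, -0.0]
ft_force: [0.4, -3.9, 0.5]
grip_width: 0.274
grip_force: 15.0
```

Request:
send_rows --xyz '[[0,0,0],[0,0,0],[0,0,0],[0,0,0],[0,0,0],[0,0,0],[0,0,0],[0,0,0],[0,0,0],[0,0,0]]' --dr '[[0,0,0],[0,0,0],[0,0,0],[0,0,0],[0,0,0],[0,0,0],[0,0,0],[0,0,0],[0,0,0],[0,0,0]]' --jaw 55

```text
time: 12.85
position: [0.5924, 0.1118, 0.1001]
tool_rot: [2.029, 2.399, 0.0]
ft_force: [-0.7, 0.2, -0.3]
grip_width: 0.628
grip_force: 0.0
```

Request:
send_rows --xyz '[[0,0,-10],[0,0,-30],[0,0,-60],[0,0,-90],[0,0,-120],[0,0,-135],[-10,0,-135],[-20,0,-135],[-30,0,-135],[-30,0,-135]]' --dr '[[0,0,0],[0,0,0],[0,0,0],[0,0,0],[0,0,0],[0,0,0],[0,0,0],[0,0,0],[0,0,0],[0,0,0]]'

```text
time: 13.68
position: [0.597, 0.078, 0.2338]
tool_rot: [2.034, 2.394, -0.005]
ft_force: [0.4, 0.1, -0.3]
grip_width: 0.632
grip_force: 0.0
```

```bash
python3 - <<'E'
from h import *
import json
s,im=snap('wrist','w6'); _,sc=snap('scene','sc6')
json.dump({k:np.array(v).tolist() for k,v in s.items()},open('s6.json','w'))
go([.503,-.275,.25],0,s)
x,y=proj('wrist',[.593,.112,.12],s)[0].astype(int); print(x,y)
x0,y0=x-60,y-75; print('crop origin',x0,y0)
a=cv2.resize(im[y0:y0+120,x0:x0+120,::-1],None,fx=5,fy=5,interpolation=cv2.INTER_CUBIC)[:600]
b=cv2.resize(sc[160:260,253:286,::-1],None,fx=6,fy=6,interpolation=cv2.INTER_CUBIC)
cv2.imwrite('pics/crop6.png',np.hstack([a,b])[:, :800])
E
```

```text
t 13.68 shift [-333.2 -149.8  -15.1] dr [-0.002  0.002  0.162] F [ 0.4  0.1 -0.3]
323 188
crop origin 263 113
```

View pics/crop6.png

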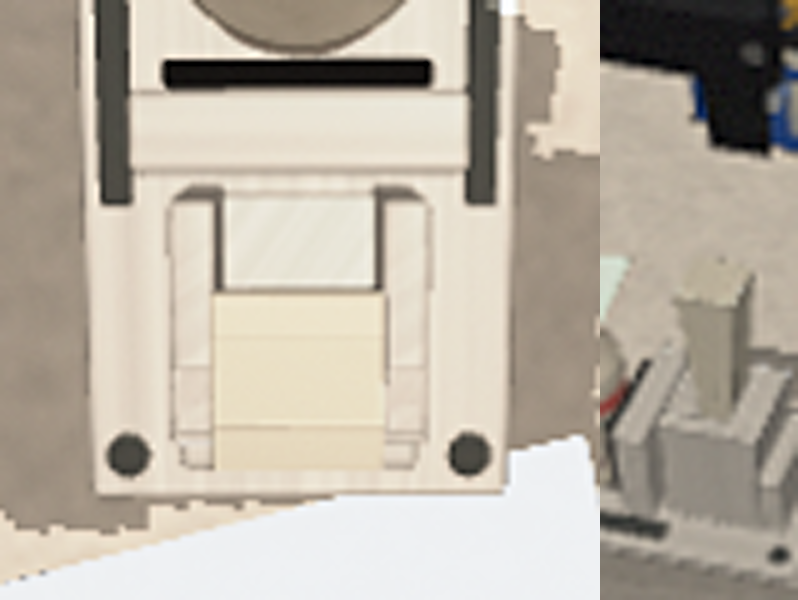

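Crop 6 shows the wedge standing straight in the slot, top face centred at px (323,189), where predicted. Now on to the tamper.

```bash
python3 -c "
from h import *
go([.495,-.304,.25],-15)"
```

```text
t 13.78 shift [-363.1 -163.6  -15.8] dr [-0.002  0.001  0.427] F [-0.7  0.6  0.9]
```

Request:
send_rows --xyz '[[-34,-15,-2],[-68,-30,-4],[-102,-45,-6],[-136,-60,-8],[-170,-76,-10],[-204,-92,-12],[-238,-107,-14],[-272,-122,-16],[-306,-138,-16],[-340,-153,-16]]' --dr '[[0,0,0.05],[0,0,0.1],[0,0,0.15],[0,0,0.2],[0,0,0.25],[0,0,0.3],[0,0,0.35],[0,0,0.4],[0,0,0.43],[0,0,0.43]]'

```text
time: 14.62
position: [0.5023, -0.2794, 0.2506]
tool_rot: [-2.493, -1.91, -0.0]
ft_force: [2.2, -0.5, -0.2]
grip_width: 0.632
grip_force: 0.0
```

Request:
send_rows --xyz '[[-18,-18,0],[-18,-18,0],[-18,-18,0],[-18,-18,0],[-18,-18,0],[-18,-18,0],[-18,-18,0],[-18,-18,0],[-18,-18,0],[-18,-18,0]]' --dr '[[0,0,0],[0,0,0],[0,0,0],[0,0,0],[0,0,0],[0,0,0],[0,0,0],[0,0,0],[0,0,0],[0,0,0]]'

```text
time: 15.45
position: [0.4811, -0.2909, 0.251]
tool_rot: [-2.493, -1.912, -0.0]
ft_force: [-0.2, -0.1, -0.1]
grip_width: 0.635
grip_force: 0.0
```

```bash
python3 - <<'E'
from h import *
import json
s,im=snap('wrist','w7'); json.dump({k:np.array(v).tolist() for k,v in s.items()},open('s7.json','w'))
print(s['position'])
q=proj('wrist',[[.503,-.275,.11],[.503,-.275,0]],s); print(q)
x0,y0=np.int32(q.mean(0)-[50,50]).clip(0); print(x0,y0)
cv2.imwrite('pics/crop7.png',cv2.resize(im[y0:y0+100,x0:x0+100,::-1],(600,600),interpolation=cv2.INTER_CUBIC))
E
```

```text
[ 0.48107374 -0.29093263  0.25102219]
[[343.01983407 199.99934049]
 [336.88718027 181.4887339 ]]
289 140
```

View pics/crop7.png

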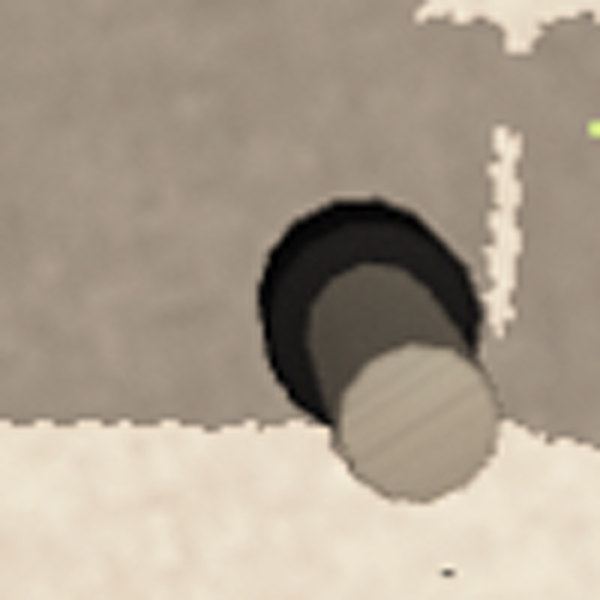

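The tamper's handle top is at crop (415,423), i.e. px (358,210.5); black head up-left of it, as expected.

```bash
python3 - <<'E'
from h import *
import json
s=json.load(open('s7.json'))
p=plane('wrist',[(358.0,210.2)],.11,s)[0]; print(p)
# head: outer base circle leftmost/top edges vs prediction
print(proj('wrist',[[p[0],p[1],.034]],s))
t=cv2.imread('pics/top0.png'); print(proj('top',[p,[p[0],p[1],0]]))
go([p[0],p[1],.14],-15,get_state()); go([p[0],p[1],.064],-15)
E
```

```text
[ 0.51226867 -0.28577249  0.11      ]
[[350.39644361 194.27341937]]
[[417.04903394 242.57406795]
 [408.71846245 246.81494055]]
t 15.5 shift [ 13.2  28.8 111.1] dr [ 0.    -0.    -0.001] F [ 0.1 -0.6 -1.2]
t 15.5 shift [ 13.2  28.8 187.1] dr [ 0.    -0.    -0.001] F [ 0.1 -0.6 -1.2]
```

Request:
send_rows --xyz '[[4,8,10],[8,16,30],[13,24,55],[13,29,80],[13,29,105],[13,29,130],[13,29,155],[13,29,175],[13,29,187],[13,29,187]]' --dr '[[0,0,0],[0,0,0],[0,0,0],[0,0,0],[0,0,0],[0,0,0],[0,0,0],[0,0,0],[0,0,0],[0,0,0]]'

```text
time: 16.33
position: [0.5106, -0.2849, 0.0607]
tool_rot: [-2.49, -1.908, 0.005]
ft_force: [-0.1, -0.1, 0.2]
grip_width: 0.631
grip_force: 0.0
```

Request:
send_rows --xyz '[[0,0,0],[0,0,0],[0,0,0],[0,0,0],[0,0,0],[0,0,0],[0,0,0],[0,0,0],[0,0,0],[0,0,0]]' --dr '[[0,0,0],[0,0,0],[0,0,0],[0,0,0],[0,0,0],[0,0,0],[0,0,0],[0,0,0],[0,0,0],[0,0,0]]' --jaw 10 --grip_force 50

```text
time: 17.17
position: [0.5127, -0.2863, 0.0647]
tool_rot: [2.493, 1.911, 0.001]
ft_force: [0.1, 0.7, 5.1]
grip_width: 0.24
grip_force: 50.0
```

```bash
python3 -c "
from h import *
s=get_state(); print(s['position'],s['grip_width']*87,s['ft_force'],s['joint_positions'].round(2))
go([.5925,.1115,.24],-15); go([.5925,.1115,.24],9.6)"
```

```text
[ 0.51274539 -0.28626337  0.06465492] 20.89231396157447 [0.05067805 0.73921993 5.05352137] [-0.12  0.4   0.7   1.82 -0.3   1.02  0.44]
t 17.17 shift [ 404.9  -26.2 -175.3] dr [ 0.001 -0.    -0.001] F [0.1 0.7 5.1]
t 17.17 shift [ 404.9  -26.2 -175.3] dr [ 0.001 -0.    -0.431] F [0.1 0.7 5.1]
```

Request:
send_rows --xyz '[[0,0,-15],[0,0,-45],[0,0,-80],[20,-1,-110],[50,-3,-135],[85,-5,-155],[120,-8,-175],[155,-10,-175],[190,-12,-175],[225,-14,-175]]' --dr '[[0,0,0],[0,0,0],[0,0,0],[0,0,0],[0,0,0],[0,0,0],[0,0,0],[0,0,0],[0,0,0],[0,0,0]]'

```text
time: 18.0
position: [0.557, -0.0635, 0.2389]
tool_rot: [-2.493, -1.911, -0.0]
ft_force: [0.0, -0.1, -1.8]
grip_width: 0.239
grip_force: 50.0
```

Request:
send_rows --xyz '[[36,-3,0],[72,-5,0],[108,-7,0],[144,-10,0],[165,-11,0],[180,-12,0],[180,-12,0],[180,-12,0],[180,-12,0],[180,-12,0]]' --dr '[[0,0,0],[0,0,0],[0,0,0],[0,0,0],[0,0,0],[0,0,0],[0,0,0],[0,0,0],[0,0,0],[0,0,0]]'

```text
time: 18.83
position: [0.5925, 0.1088, 0.2392]
tool_rot: [2.497, 1.906, -0.001]
ft_force: [0.4, -0.3, -1.7]
grip_width: 0.243
grip_force: 50.0
```

```bash
python3 -c "
from h import *
s,im=snap('wrist','w8'); s,im2=snap('scene','sc8'); print(s['position'],s['grip_width']*87)
go([.5925,.1115,.24],-15); print(proj('scene',[.5925,.1115,.122]))
a=cv2.resize(im2[150:250,223:323,::-1],(400,400),interpolation=cv2.INTER_CUBIC); b=cv2.resize(im[100:400,170:470,::-1],(400,400))
cv2.imwrite('pics/crop8.png',np.hstack([a,b]))"
```

```text
[0.59253679 0.10909695 0.23927093] 20.759866034627887
t 18.93 shift [ 1.8 -0.6 -0.7] dr [ 0.     0.    -0.004] F [ 0.6 -0.8 -2.1]
[[271.12283104 205.24416012]]
```

View pics/crop8.png

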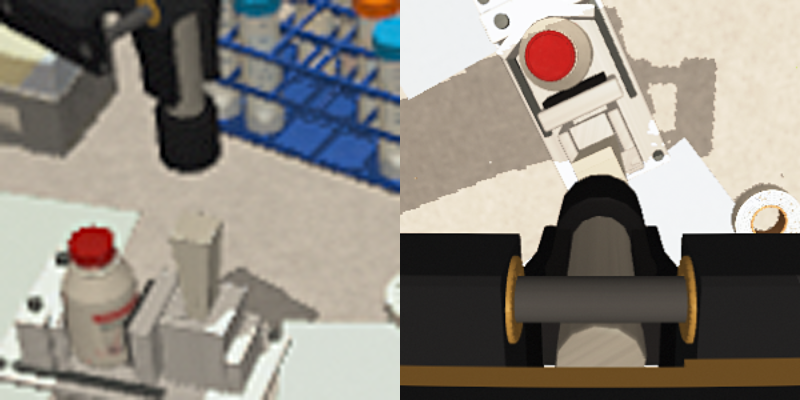

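Crop 8 shows the tamper upright in the gripper directly above the wedge. Approach, then feel down.

Request:
send_rows --xyz '[[2,-0.5,10],[2,-0.5,20],[2,-0.5,30],[2,-0.5,38],[2,-0.5,44],[2,-0.5,47],[2,-0.5,47],[2,-0.5,47],[2,-0.5,47],[2,-0.5,47]]' --dr '[[0,0,0],[0,0,0],[0,0,0],[0,0,0],[0,0,0],[0,0,0],[0,0,0],[0,0,0],[0,0,0],[0,0,0]]'

```text
time: 19.77
position: [0.5929, 0.1138, 0.1927]
tool_rot: [2.493, 1.911, 0.002]
ft_force: [-0.4, -0.1, -1.0]
grip_width: 0.241
grip_force: 50.0
```

Request:
send_rows --xyz '[[0,0,0.7],[0,0,1.4],[0,0,2.1],[0,0,2.8],[0,0,3.5],[0,0,4.2],[0,0,4.9],[0,0,5.5],[0,0,6],[0,0,6]]' --dr '[[0,0,0],[0,0,0],[0,0,0],[0,0,0],[0,0,0],[0,0,0],[0,0,0],[0,0,0],[0,0,0],[0,0,0]]'

```text
time: 20.6
position: [0.5925, 0.1138, 0.186]
tool_rot: [2.493, 1.911, -0.0]
ft_force: [-0.1, -0.3, -1.6]
grip_width: 0.234
grip_force: 50.0
```

Request:
send_rows --xyz '[[-2,0.5,-2],[-2,0.5,-1],[-2,0.5,0],[-2,0.5,0.5],[-2,0.5,1],[-2,0.5,1.5],[-2,0.5,2],[-2,0.5,2.5],[-2,0.5,3],[-2,0.5,3]]' --dr '[[0,0,0],[0,0,0],[0,0,0],[0,0,0],[0,0,0],[0,0,0],[0,0,0],[0,0,0],[0,0,0],[0,0,0]]'

```text
time: 21.43
position: [0.5932, 0.1118, 0.1842]
tool_rot: [2.493, 1.911, 0.003]
ft_force: [-0.2, -0.4, 5.7]
grip_width: 0.239
grip_force: 50.0
```

Request:
send_rows --xyz '[[0,0,0.4],[0,0,0.8],[0,0,1.2],[0,0,1.6],[0,0,2],[0,0,2.4],[0,0,2.8],[0,0,3],[0,0,3],[0,0,3]]' --dr '[[0,0,0],[0,0,0],[0,0,0],[0,0,0],[0,0,0],[0,0,0],[0,0,0],[0,0,0],[0,0,0],[0,0,0]]'

```text
time: 22.27
position: [0.5933, 0.1121, 0.1812]
tool_rot: [2.493, 1.911, 0.004]
ft_force: [-0.6, 0.0, 4.2]
grip_width: 0.242
grip_force: 50.0
```

Request:
send_rows --xyz '[[0,0,0.2],[0,0,0.4],[0,0,0.6],[0,0,0.8],[0,0,1],[0,0,1.2],[0,0,1.4],[0,0,1.5],[0,0,1.5],[0,0,1.5]]' --dr '[[0,0,0],[0,0,0],[0,0,0],[0,0,0],[0,0,0],[0,0,0],[0,0,0],[0,0,0],[0,0,0],[0,0,0]]'

```text
time: 23.1
position: [0.5934, 0.1122, 0.1798]
tool_rot: [2.493, 1.911, 0.004]
ft_force: [-0.5, 0.8, 5.7]
grip_width: 0.244
grip_force: 50.0
```

Request:
send_rows --xyz '[[0,0,0.2],[0,0,0.4],[0,0,0.6],[0,0,0.8],[0,0,1],[0,0,1.2],[0,0,1.4],[0,0,1.5],[0,0,1.5],[0,0,1.5]]' --dr '[[0,0,0],[0,0,0],[0,0,0],[0,0,0],[0,0,0],[0,0,0],[0,0,0],[0,0,0],[0,0,0],[0,0,0]]'

```text
time: 23.93
position: [0.5934, 0.1123, 0.1783]
tool_rot: [2.493, 1.911, 0.004]
ft_force: [0.0, 0.3, 6.2]
grip_width: 0.242
grip_force: 50.0
```

Request:
send_rows --xyz '[[0,0,0.2],[0,0,0.4],[0,0,0.6],[0,0,0.8],[0,0,1],[0,0,1.2],[0,0,1.4],[0,0,1.5],[0,0,1.5],[0,0,1.5]]' --dr '[[0,0,0],[0,0,0],[0,0,0],[0,0,0],[0,0,0],[0,0,0],[0,0,0],[0,0,0],[0,0,0],[0,0,0]]'

```text
time: 24.77
position: [0.5935, 0.1125, 0.1769]
tool_rot: [2.493, 1.911, 0.005]
ft_force: [0.4, 1.0, 6.2]
grip_width: 0.239
grip_force: 50.0
```

Depth about 33 mm, wedge still moving at ~8 N. Lifting off, then a second tap.

Request:
send_rows --xyz '[[0,0,-3],[-0.5,0,-6],[-1,0,-6],[-1,0,-4],[-1,0,-2.5],[-1,0,-1.2],[-1,0,0],[-1,0,0.8],[-1,0,1.5],[-1,0,1.5]]' --dr '[[0,0,0],[0,0,0],[0,0,0],[0,0,0],[0,0,0],[0,0,0],[0,0,0],[0,0,0],[0,0,0],[0,0,0]]'

```text
time: 25.6
position: [0.5929, 0.1109, 0.1753]
tool_rot: [2.493, 1.911, 0.003]
ft_force: [-1.0, 0.1, 5.6]
grip_width: 0.243
grip_force: 50.0
```

Request:
send_rows --xyz '[[0,0,0.3],[0,0,0.6],[0,0,0.9],[0,0,1.2],[0,0,1.4],[0,0,1.6],[0,0,1.7],[0,0,1.7],[0,0,1.7],[0,0,1.7]]' --dr '[[0,0,0],[0,0,0],[0,0,0],[0,0,0],[0,0,0],[0,0,0],[0,0,0],[0,0,0],[0,0,0],[0,0,0]]'

```text
time: 26.43
position: [0.593, 0.111, 0.1741]
tool_rot: [2.493, 1.911, 0.004]
ft_force: [-2.2, 0.0, 7.6]
grip_width: 0.239
grip_force: 50.0
```

Request:
send_rows --xyz '[[0,0,0.2],[0,0,0.4],[0,0,0.6],[0,0,0.8],[0,0,1],[0,0,1],[0,0,1],[0,0,1],[0,0,1],[0,0,1]]' --dr '[[0,0,0],[0,0,0],[0,0,0],[0,0,0],[0,0,0],[0,0,0],[0,0,0],[0,0,0],[0,0,0],[0,0,0]]'

```text
time: 27.27
position: [0.5933, 0.1111, 0.1737]
tool_rot: [2.493, 1.911, 0.005]
ft_force: [-1.7, 1.4, 8.8]
grip_width: 0.238
grip_force: 50.0
```

Request:
send_rows --xyz '[[0,0,0.2],[0,0,0.4],[0,0,0.6],[0,0,0.8],[0,0,1],[0,0,1],[0,0,1],[0,0,1],[0,0,1],[0,0,1]]' --dr '[[0,0,0],[0,0,0],[0,0,0],[0,0,0],[0,0,0],[0,0,0],[0,0,0],[0,0,0],[0,0,0],[0,0,0]]'

```text
time: 28.1
position: [0.5935, 0.1111, 0.1734]
tool_rot: [2.493, 1.911, 0.006]
ft_force: [-2.8, -0.8, 12.5]
grip_width: 0.24
grip_force: 50.0
```

Force now climbs (about 12 N/mm): bottle clamped at depth ≈36 mm. One more separate tap to ~16 N.

Request:
send_rows --xyz '[[0,0,-4],[0,0,-8],[0,0,-8],[0,0,-5],[0,0,-3.5],[0,0,-2.3],[0,0,-1.2],[0,0,-0.3],[0,0,0.5],[0,0,0.5]]' --dr '[[0,0,0],[0,0,0],[0,0,0],[0,0,0],[0,0,0],[0,0,0],[0,0,0],[0,0,0],[0,0,0],[0,0,0]]'

```text
time: 28.93
position: [0.5925, 0.1107, 0.173]
tool_rot: [-2.493, -1.91, -0.002]
ft_force: [-5.2, -0.3, 17.3]
grip_width: 0.237
grip_force: 50.0
```

Request:
send_rows --xyz '[[0,0,-10],[0,0,-35],[0,0,-67],[-20,1,-67],[-50,3,-67],[-85,5,-67],[-120,8,-67],[-155,10,-67],[-190,12,-67],[-225,15,-67]]' --dr '[[0,0,0],[0,0,0],[0,0,0],[0,0,0],[0,0,0],[0,0,0],[0,0,0],[0,0,0],[0,0,0],[0,0,0]]'

```text
time: 29.77
position: [0.5473, -0.1119, 0.2364]
tool_rot: [-2.493, -1.911, 0.0]
ft_force: [0.9, 0.4, -1.0]
grip_width: 0.242
grip_force: 50.0
```

```bash
python3 - <<'E'
from h import *
s,im=snap('wrist','w9'); st,sc=snap('scene','sc9')
go([.5125,-.286,.2],-15); print(proj('scene',[.5925,.1115,.108]))
x,y=proj('wrist',[.593,.112,.108],s)[0].astype(int); print(x,y)
a=cv2.resize(sc[180:260,223:303,::-1],(400,400),interpolation=cv2.INTER_CUBIC); b=cv2.resize(im[100:400,170:470,::-1],(400,400))
cv2.imwrite('pics/crop9.png',np.hstack([a,b]))
E
```

```text
t 29.87 shift [-169.7   13.1   37.6] dr [ 0.001  0.004 -0.013] F [ 0.6 -0.1 -1.4]
[[271.59602866 209.79885819]]
298 -119
```

View pics/crop9.png

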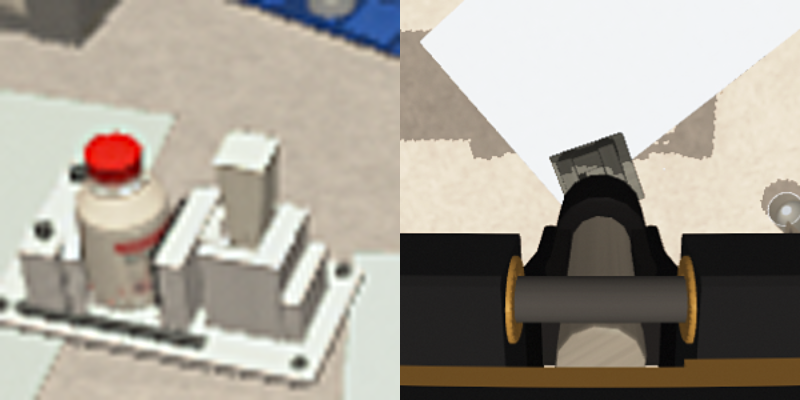

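Crop 9: the wedge sits straight and deep in the slot, bottle upright against the pad. Now the tamper goes back.

Request:
send_rows --xyz '[[-30,2,5],[-62,5,12],[-95,7,20],[-127,10,29],[-155,12,37],[-170,13,38],[-170,13,55],[-170,13,75],[-170,13,95],[-170,13,115]]' --dr '[[0,0,0],[0,0,0],[0,0,0],[0,0,0],[0,0,0],[0,0,0],[0,0,0],[0,0,0],[0,0,0],[0,0,0]]'

```text
time: 30.7
position: [0.5164, -0.2778, 0.1205]
tool_rot: [-2.493, -1.91, 0.0]
ft_force: [-0.4, -0.5, -2.0]
grip_width: 0.242
grip_force: 50.0
```

```bash
python3 -c "
from h import *
go([.5125,-.286,.069],-15);print(get_state()['position'])"
```

```text
t 30.7 shift [-9.  -1.6 51.5] dr [-0.    -0.    -0.001] F [-0.4 -0.5 -2. ]
[ 0.51643986 -0.27776778  0.12050446]
```

Request:
send_rows --xyz '[[-2,-1,10],[-4,-1,20],[-5,-1,30],[-5,-1,37],[-5,-1,42],[-5,-1,45],[-5,-1,46],[-5,-1,46],[-5,-1,46],[-5,-1,46]]' --dr '[[0,0,0],[0,0,0],[0,0,0],[0,0,0],[0,0,0],[0,0,0],[0,0,0],[0,0,0],[0,0,0],[0,0,0]]'

```text
time: 31.53
position: [0.5147, -0.2827, 0.0764]
tool_rot: [2.493, 1.911, 0.001]
ft_force: [-0.7, -0.1, -1.3]
grip_width: 0.241
grip_force: 50.0
```

Request:
send_rows --xyz '[[0,0,2],[0,0,4],[0,0,6],[0,0,7.5],[0,0,8.5],[0,0,9.5],[0,0,10],[0,0,10],[0,0,10],[0,0,10]]' --dr '[[0,0,0],[0,0,0],[0,0,0],[0,0,0],[0,0,0],[0,0,0],[0,0,0],[0,0,0],[0,0,0],[0,0,0]]'

```text
time: 32.37
position: [0.5144, -0.2826, 0.0659]
tool_rot: [2.493, 1.911, 0.0]
ft_force: [-0.2, -0.8, -1.9]
grip_width: 0.242
grip_force: 50.0
```

Request:
send_rows --xyz '[[0,0,0.3],[0,0,0.6],[0,0,0.9],[0,0,1.2],[0,0,1.5],[0,0,1.5],[0,0,1.5],[0,0,1.5],[0,0,1.5],[0,0,1.5]]' --dr '[[0,0,0],[0,0,0],[0,0,0],[0,0,0],[0,0,0],[0,0,0],[0,0,0],[0,0,0],[0,0,0],[0,0,0]]'

```text
time: 33.2
position: [0.5144, -0.2825, 0.0646]
tool_rot: [2.494, 1.911, 0.0]
ft_force: [-2.0, 1.2, 4.2]
grip_width: 0.246
grip_force: 50.0
```

Contact with the bench at the same height as before. Open and rise.

Request:
send_rows --xyz '[[0,0,0],[0,0,0],[0,0,0],[0,0,0],[0,0,0],[0,0,0],[0,0,0],[0,0,0],[0,0,0],[0,0,0]]' --dr '[[0,0,0],[0,0,0],[0,0,0],[0,0,0],[0,0,0],[0,0,0],[0,0,0],[0,0,0],[0,0,0],[0,0,0]]' --jaw 55

```text
time: 34.03
position: [0.5143, -0.2825, 0.0643]
tool_rot: [-2.493, -1.911, -0.0]
ft_force: [-0.0, 0.2, -0.1]
grip_width: 0.633
grip_force: 0.0
```

Request:
send_rows --xyz '[[0,0,-10],[0,0,-30],[0,0,-60],[0,0,-90],[0,0,-120],[0,0,-150],[0,0,-180],[0,0,-180],[0,0,-180],[0,0,-180]]' --dr '[[0,0,0],[0,0,0],[0,0,0],[0,0,0],[0,0,0],[0,0,0],[0,0,0],[0,0,0],[0,0,0],[0,0,0]]'

```text
time: 34.87
position: [0.514, -0.2824, 0.2443]
tool_rot: [-2.493, -1.911, -0.001]
ft_force: [0.0, 1.1, -0.6]
grip_width: 0.633
grip_force: 0.0
```

```bash
python3 - <<'E'
from h import *
s,im=snap('wrist','w10'); st,sc=snap('scene','sc10')
P=np.array([.5144,-.2826,.11]); print(proj('scene',P),proj('wrist',P,s),s['position'])
# handle/head test in the scene: column of dark head pixels
h=cv2.cvtColor(sc,cv2.COLOR_RGB2GRAY); x,y=proj('scene',[.5144,-.2826,.017])[0].astype(int)
for f in('scene0','sc10'):
    g=cv2.imread(f'pics/{f}.png',0); m=np.uint8(g<45)[y-25:y+25,x-25:x+25]; n,l,st,c=cv2.connectedComponentsWithStats(m); i=1+st[1:,4].argmax(); print(f,st[i],c[i]+[x-25,y-25])
d=cv2.absdiff(cv2.imread('pics/scene0.png'),cv2.imread('pics/sc10.png')).max(2); n,l,st,c=cv2.connectedComponentsWithStats(np.uint8(d>50)); print([(st[i].tolist()) for i in range(1,n) if st[i,4]>25])
E
```

```text
[[424.55742907 285.42603306]] [[321.41685029 228.92482743]] [ 0.51403426 -0.28237664  0.24431057]
scene0 [ 19  18  18  21 214] [419.42056075 318.09813084]
sc10 [ 17  17  18  21 210] [417.84761905 317.02857143]
[[0, 0, 528, 364, 47155], [445, 2, 39, 4, 67], [326, 5, 54, 14, 276], [286, 14, 22, 5, 47], [0, 185, 60, 221, 3892], [259, 206, 20, 28, 153], [253, 218, 10, 25, 47], [53, 260, 30, 21, 38], [354, 264, 15, 12, 84], [355, 277, 12, 9, 71], [410, 284, 12, 36, 83], [415, 309, 16, 19, 63], [134, 362, 22, 32, 403], [155, 377, 33, 48, 645], [147, 391, 13, 18, 49], [153, 399, 19, 28, 266], [116, 402, 21, 32, 225], [186, 402, 24, 12, 27], [38, 414, 36, 63, 729], [57, 415, 7, 32, 87], [191, 414, 33, 19, 58], [76, 420, 11, 12, 32], [180, 425, 7, 14, 64], [133, 457, 30, 23, 85]]
```

The tamper stands where it was: its dark head in the scene picture has the same shape, 2 px from before. Everything is released, so I'm handing in.

```bash
python3 -c "
from bench import *
print(close_job())"
```

```text
the job is handed in; nothing more can be done
None
```

The job is handed in after 35 s, no verdict shown: wedge tapped in three separate taps (last about 19 N) to where the force climbed steeply at about 36 mm, so the bottle should be held tight (hold on it not measured), and the tamper is back upright on the bench; I viewed 12 pictures, two over the limit of 10.

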